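Spike the order tag and hold out the tasting tray

ROBOT

A 6-joint arm with a two-finger parallel gripper is mounted at the origin on the work surface. World frame = base frame: x ahead of the robot, y to its left, z up, the work surface at z = 0. Lengths are in mm, angles in degrees, forces in N, time in s.
With the tool pointing down it reaches from about 350 to 850 mm from the base axis. Payload 8.1 kg.
Tool frame: the origin (TCP) lies between the finger pads; the fingertips stand 22 mm ahead of it and the grasp point (between the pads) lies 3 mm ahead of it; z points along the fingers, y is the line along which they close (so a half turn about z gives the same grasp; the last joint's range is limited). The gripper opens to 85 mm and grips with 20 to 120 N. Pads are 22 mm wide; open, the fingers measure 114 mm over their backs; the gripper's body (76 mm by 85 mm) begins 54 mm behind the grasp point. The pads swing forward as they close: fully open they stand 13 mm farther back than shut.
Start: joints at [67.529, 7.471, 85.268, -0, 87.261, -4.893], TCP at [181.184, 571.995, 253.292] pointing down, gripper open.
Joint ranges: [-169.43, 169.43], [-51.17, 129.36], [1.28, 143.12], [-76.62, 256.62], [0, 156.53], [-152.29, 152.29]. Speed limits (degrees/s): [136.94, 136.94, 159.86, 180, 180, 180].

INTERFACE

Orientations are given as [roll, pitch, yaw] about the fixed x, y, z axes, in that order (R = Rz(yaw) Ry(pitch) Rx(roll)).
In Python, from bench import r, vision gives the robot as it stands.
- The arm moves only by the tool step_arm, never from a script. Its argument "targets" is a list that holds one entry, the list of rows, each a list of 6 numbers: the shift along the world's x, y, z in mm, then the turn, a rotation vector about the world's x, y, z in rad. In form: [[[x, y, z, rx, ry, rz], ...]]. A call has 1 to 12 rows; each row is the pose to reach, as a shift and turn from the pose commanded when the call began; what a row does not reach only later rows make up. A row lasts 1/12 s, in which the tool goes at most 41.7 mm and 7.16 degrees, less where a joint would pass 70% of its speed; a pose out of reach is approached as far as the arm can. A call with a gripper value outside its range is refused whole. "fingers" is the gripper's target within -1 to 1 (shut at 1, half-way at 0, fully open at -1), set as the call begins (left out, the last holds). The fingers move at their own pace and stop on an object; "newtons" is the grip in N (left out, the last holds). Time passes only in rows, so rows that repeat a pose let the fingers close. It gives the time, the measured TCP pose, the force, the opening and the grip force at its end, in the units of the state.
- r.sense(): the state, without advancing time (a new reading comes with each control period).
- vision.snapshot(name): name is "scene" or "top" or "wrist"; returns a dict with "img" (384x512x3 uint8, blue, green, red), "mtx" (3x3 intrinsics, pixels), "eye" and "attitude" of the camera in the world. Camera axes: x right, y up, looking along -z (the intrinsics and any distortion apply to the point x, -y, -z); pixel columns grow to the right and rows downward; lengths in mm; the calibration is good to about 2 mm. The wrist camera is an equidistant fisheye: a pixel r from the principal point sees the ray r / f radians off the axis. A picture is of the moment at which its call begins. There is no depth.
- r.hand_in(): hands the job in; it is judged then, once.
The state is a dict: "time": time; "joint_pos": joint angles; "qd": joint speeds; "joint_efforts": joint torques, N m; "tool_pos": TCP position; "tcp_rot": TCP orientation; "ft_force": force on the tool from outside, world axes, zero at the start; "wrist_torque": the same for the moment, N m; "finger_gap": finger opening in mm; "grip_force": force on a finger pad.
Only numpy, scipy, OpenCV 4.12 (cv2) and the standard library are available. Lean on these libraries where they do the work, as an engineer would, in place of code of your own. Each camera call takes 0.05 s, during which the arm holds its last target. There are 200 camera calls.

TASK

Close an order at the flatbread stall and serve its taster: first thread the wooden order tag by its hole onto the upright order spindle, let go of it and leave it lying flat on the spindle's base. Then pick up the tasting tray by its upright handle, carry it so that the walnut never rolls out of its pocket, and hold it level and still over the middle of the white serving paper, with the tray's underside about 15 cm above the counter. Finish while still holding it up there, and leave the bottle, the basket and the tub alone.

Things in the scene. Friction and masses are not known exactly. Their poses are not given: they have to be found in the camera images.
- tag: Loose wooden order tag, a flat plate 104 mm long (own x), 34 mm wide (own y), 10 mm thick, 30 g, lying flat on the counter at any yaw, with one round through hole, 21 mm across, near its +x end. Origin: centre of its underside, z up.
- tag_hole (a point): Centre of the tag's hole, 36 mm from the tag's centre along its own +x, at mid thickness (5 mm above the underside).
- spindle: Order spindle, fixed to the counter: dark steel disc 110 mm across and 6 mm thick with an upright steel post 10 mm in diameter, round-tipped, in its middle. Origin: centre of the disc's underside. It cannot be moved.
- spindle_tip (a point): Tip of the spindle's post, 64 mm above the counter, 58 mm above the disc's top.
- tray: Loose wooden tasting tray, about 0.3 kg: board 190 mm (own x) by 110 mm (own y), 10 mm thick, lying flat. In its middle an upright handle blade 50 mm long (own x), 12 mm thick (own y), its top 87 mm above the tray's underside. At own x = +62 mm a round pocket for the walnut, at own x = -62 mm a fixed little white pot 44 mm across, its top 45 mm above the underside. Balanced about the handle. Origin: centre of its underside, z up.
- tray_handle (a point): Place to grip the handle blade: on its middle, 70 mm above the tray's underside (17 mm below the blade's top). The fingers close along the tray's own y on 12 mm.
- tray_pocket (a point): Centre of the pocket's floor, 10 mm above the tray's underside. The pocket is a low ring, 44 mm across inside, 52 mm outside, whose rim stands 4 mm above the board; a walnut pressed against it climbs over at about 40 degrees of tilt, or less under jerks.
- nut_center (a point): Centre of the walnut, a loose, nearly round ball 32 mm in diameter, 14 g, that rolls freely within the pocket (centre up to 11 mm off the pocket's centre).
- paper: White square sheet of serving paper, 180 x 180 mm, 2 mm thick, fixed flat on the counter. Origin: its centre.
- oil: Amber bottle, 60 mm across, 170 mm tall, on the counter beyond the spindle; bystander. Origin: centre of its underside.
- basket: Grey-lilac plastic basket 110 x 190 mm, 75 mm tall, at the counter's far side; bystander. Origin: centre of its underside.
- tub: White plastic tub of red paste 110 x 150 mm, 60 mm tall, at the counter's far side; bystander. Origin: centre of its underside.
There are look-alikes about, which are no part of the job. Of the things shaped like the tag, the wooden one is meant.

How it is judged:
By the outcome, as a careful person would: the job done as asked, in the order asked, and still so for the second after the job is handed in, while the arm keeps its last pose, push and grip.
It also fails if it takes over 72 s, if anything falls off the work surface, if the arm or the gripper's body presses on something with over 40 N, if the wrist force passes 120 N, or if a joint passes its speed limit or range.

## Working session

There is one attempt and no reset: what is moved stays moved. The work goes in short steps, Python scripts to look and compute and a tool call to move; the robot and the scene stay as the last step left them, time stands still between calls to the robot, and variables do not carry over. Pictures are saved under pics/ and viewed, at most 10 in all, crops included, and the job is handed in when it is done.

Besides the shell and the picture viewer there is one more tool, called after "Emit:" in YAML: its name, and indented under it one key for each argument. step_arm: Moves the arm, as the interface text tells. Its arguments: {"type":"object","properties":{"targets":{"type":"array"},"fingers":{"type":"number"},"newtons":{"type":"number"}},"required":["targets"]}

```bash
mkdir -p pics; cat > h.py <<'E'
import numpy as np, cv2
from bench import r, vision
from scipy.spatial.transform import Rotation as R
def rot(a):
    a=np.array(a,float)
    return a if a.shape==(3,3) else (R.from_euler('xyz',a,degrees=True).as_matrix() if a.size==3 else R.from_quat(a).as_matrix())
def cast(s,px,z,fish=False):
    K=np.array(s['mtx']);px=np.atleast_2d(np.array(px,float))
    d=np.c_[(px[:,0]-K[0,2])/K[0,0],(px[:,1]-K[1,2])/K[1,1]]
    if fish:
        t=np.linalg.norm(d,axis=1,keepdims=True)+1e-12
        v=np.c_[d/t*np.sin(t),np.cos(t)]
    else: v=np.c_[d,np.ones(len(d))]
    v=v*[1,-1,-1]
    w=v@rot(s['attitude']).T; e=np.array(s['eye'])
    return e+w*((z-e[2])/w[:,2])[:,None]
E
python3 - <<'E'
from h import *
a=[]
for n in ['scene','top','wrist']:
    s=vision.snapshot(n); cv2.imwrite(f'pics/{n}0.png',s['img']); print(n,s['mtx'],s['eye'],s['attitude'],[k for k in s])
    np.save(f'pics/{n}0.npy',s,allow_pickle=True)
print(r.sense())
E
```

```text
scene [[435.0229731    0.         255.16921028]
 [  0.         435.0229731  190.20249762]
 [  0.           0.           1.        ]] [1200.93307983 -539.17465281  668.12495297] [55.05829996 -0.34627055 50.67627248] ['img', 'mtx', 'eye', 'attitude']
top [[459.84897126   0.         255.93424193]
 [  0.         459.84897126 198.26654083]
 [  0.           0.           1.        ]] [ 414.49350013   -1.43814994 1414.88819975] [  5.49534554  -0.33025024 -91.65921117] ['img', 'mtx', 'eye', 'attitude']
wrist [[297.31863964   0.         250.49999844]
 [  0.         297.31863964 193.75271423]
 [  0.           0.           1.        ]] [102.42753212 597.18710467 372.59581561] [-19.11998282   0.13682345  72.37524383] ['img', 'mtx', 'eye', 'attitude']
{'time': 0.15, 'joint_pos': array([ 6.75282698e+01,  7.50591322e+00,  8.53175153e+01,  2.27912124e-03,
        8.72605657e+01, -4.89281756e+00]), 'qd': array([-0.01311273, -0.14816131, -0.11918722, -0.06278907,  0.0480217 ,
        0.04584079]), 'joint_efforts': array([ 8.82004260e-04, -5.70067728e+01, -5.01156306e+01, -1.45013814e-04,
        9.65030515e-03,  5.98912015e-05]), 'tool_pos': array([181.02028528, 571.6194977 , 252.45299232]), 'tcp_rot': array([-1.79916506e+02, -9.43209771e-03,  1.62420970e+02]), 'ft_force': array([0.98082888, 0.43013456, 0.33278049]), 'wrist_torque': array([ 0.03317014,  0.01993938, -0.08222102]), 'grip_force': 0.0, 'finger_gap': 85.39000473311762}
```

View pics/top0.png

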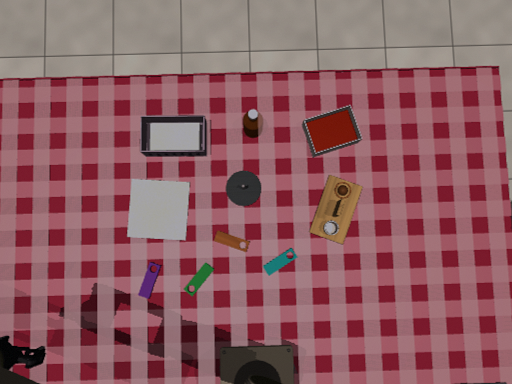

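View pics/scene0.png

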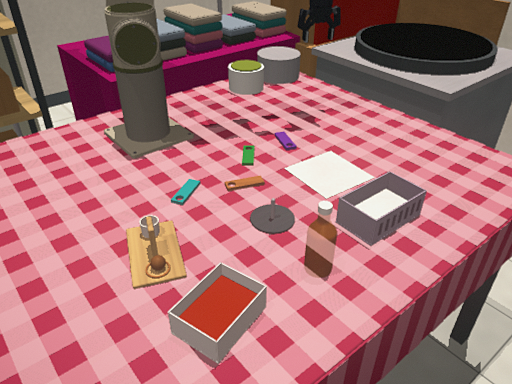

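The top view shows the wooden tag at (232,241) with its hole near (243,245), the spindle disc at (243,188), and the paper at (159,210). The tray is at (336,210), with the walnut end up at (342,190) and the pot at (330,228). The scene view agrees; the teal, green and purple tags are look-alikes.

```bash
python3 - <<'E'
from h import *
s=np.load('pics/top0.npy',allow_pickle=True).item(); im=s['img']; hsv=cv2.cvtColor(im,cv2.COLOR_BGR2HSV)
def comp(mask,x,y,w=45):
    m=np.zeros(mask.shape,np.uint8); m[y-w:y+w,x-w:x+w]=mask[y-w:y+w,x-w:x+w]
    cs,_=cv2.findContours(m,cv2.RETR_EXTERNAL,cv2.CHAIN_APPROX_NONE)
    return max(cs,key=cv2.contourArea)
H,S,V=[hsv[...,i].astype(int) for i in range(3)]
wood=((H>=6)&(H<=28)&(S>90)&(V>60)).astype(np.uint8)*255
def rect(c,z,name):
    p=cast(s,c[:,0],z)[:,:2].astype(np.float32); rr=cv2.minAreaRect(p); b=cv2.boxPoints(rr)
    print(name,np.round(rr[0],1),np.round(rr[1],1),np.round(rr[2],1),'area',cv2.contourArea(c)); return b
rect(comp(wood,232,241,22),10,'tag')
rect(comp(wood,336,210,40),10,'tray')
wh=((S<40)&(V>120)).astype(np.uint8)*255
rect(comp(wh,159,210,40),2,'paper')
dk=((V<75)&(S<90)).astype(np.uint8)*255
c=comp(dk,243,188,22); rect(c,6,'disc'); (e,rad)=cv2.minEnclosingCircle(c); print(e,rad,cast(s,[e],6))
print('hole',cast(s,[(243,245)],10),'nut',cast(s,[(342.5,190)],26),'pot',cast(s,[(330.5,228)],45))
cr=lambda x,y,w:cv2.resize(im[y-w:y+w,x-w:x+w],(380,380),interpolation=cv2.INTER_NEAREST)
cv2.imwrite('pics/c0.png',np.hstack([cr(238,215,38),cr(336,210,38)]))
E
```

```text
tag [421.5  65. ] [103.7  34. ] 69.1 area 343.5
tray [ 509.8 -256.9] [110.6 189.7] 68.6 area 2128.5
paper [525.6 288.5] [180.5 180.5] 85.3 area 3299.0
disc [582.9  25.5] [104.9 105.6] 88.4 area 901.5
(243.25, 187.75) 17.410585403442383 [[583.43211302  24.68300956   6.        ]]
hole [[407.85959363  29.97784491  10.        ]] nut [[ 565.60740155 -277.34925588   26.        ]] pot [[ 450.80987425 -232.47424539   45.        ]]
```

View pics/c0.png

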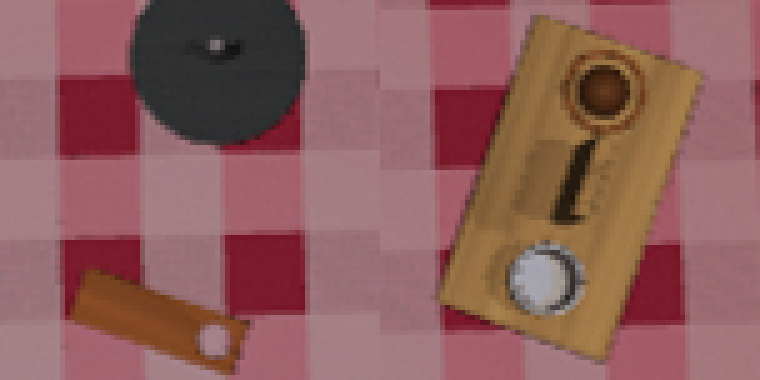

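Emit:
step_arm:
  targets:
    - [[20, -40, -10, 0, 0, -0.12], [40, -80, -20, 0, 0, -0.24], [58, -116, -30, 0, 0, -0.36], [76, -152, -40, 0, 0, -0.48], [94, -188, -50, 0, 0, -0.6], [112, -224, -60, 0, 0, -0.72], [130, -260, -70, 0, 0, -0.84], [148, -296, -80, 0, 0, -0.96], [166, -332, -90, 0, 0, -1.08], [184, -368, -100, 0, 0, -1.2], [202, -404, -105, 0, 0, -1.32], [220, -440, -110, 0, 0, -1.44]]
  fingers: -0.2

```text
time: 1.15
tool_pos: [399.1, 134.0, 143.2]
tcp_rot: [-180.0, 0.0, 79.6]
ft_force: [0.9, 1.1, 0.3]
finger_gap: 51.2
grip_force: 0.0
```

Emit:
step_arm:
  targets:
    - [[13, -26, -5, 0, 0, -0.1], [26, -53, -10, 0, 0, -0.188], [26, -53, -20, 0, 0, -0.188], [26, -53, -20, 0, 0, -0.188], [26, -53, -20, 0, 0, -0.188]]

```text
time: 1.57
tool_pos: [424.2, 83.2, 123.0]
tcp_rot: [-179.9, 0.0, 69.2]
ft_force: [0.1, 0.4, 0.5]
finger_gap: 51.5
grip_force: 0.0
```

```bash
python3 - <<'E'
from h import *
s=vision.snapshot('wrist'); cv2.imwrite('pics/w1.png',s['img']); np.save('pics/w1.npy',s,allow_pickle=True)
q=r.sense(); print(q['tool_pos'],q['tcp_rot'],q['finger_gap'],q['joint_pos'],s['eye'],s['attitude'])
E
```

```text
[424.466163    83.67156078 123.56460713] [-1.79924179e+02  1.18782027e-02  6.92371392e+01] 50.95168032540839 [ 4.33761704e+00 -1.33682752e+01  1.19266306e+02  2.22504264e-02
  7.41756697e+01  2.50944045e+01] [456.50811571 162.10458653 243.21752281] [-19.19971951   0.12725859 -20.8714622 ]
```

View pics/w1.png

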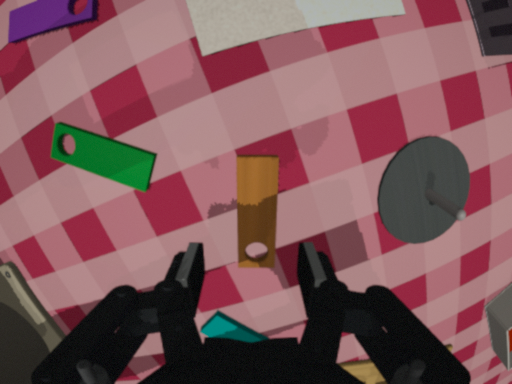

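The wrist view shows the wooden tag lined up between the fingers, from (258,155) to (256,267), with its hole at (257,250). The spindle post runs from (432,195) to (462,215).

```bash
python3 - <<'E'
from h import *
s=np.load('pics/w1.npy',allow_pickle=True).item(); im=s['img']; hsv=cv2.cvtColor(im,cv2.COLOR_BGR2HSV)
m=cv2.inRange(hsv,(6,120,40),(26,255,255)); m[:, :215]=0; m[:,300:]=0; m[275:]=0
cs,h=cv2.findContours(m,cv2.RETR_CCOMP,cv2.CHAIN_APPROX_NONE)
c=max(cs,key=cv2.contourArea)
for z in(10,): 
  p=cast(s,c[:,0],z,True)[:,:2].astype(np.float32); print(cv2.minAreaRect(p))
for c2,hh in zip(cs,h[0]):
  if hh[3]>=0 and cv2.contourArea(c2)>50: e,_=cv2.minEnclosingCircle(c2); print('hole',e,cast(s,[e],10,True),cast(s,[e],5,True))
dk=((hsv[...,2]<110)&(hsv[...,1]<60)).astype(np.uint8)*255
m=np.zeros_like(dk); m[120:260,365:480]=dk[120:260,365:480]
c=max(cv2.findContours(m,cv2.RETR_EXTERNAL,cv2.CHAIN_APPROX_NONE)[0],key=cv2.contourArea)
p=cast(s,c[:,0],6,True)[:,:2].astype(np.float32); print('disc',cv2.minAreaRect(p),cv2.minEnclosingCircle(p))
print('tip',cast(s,[(461,214)],64,True))
# tip from top and scene
for n,px in(('top',None),):
  t=np.load('pics/top0.npy',allow_pickle=True).item(); print('top tip',cast(t,[(200+216/5,177+46/5)],64))
print(r.sense()['tool_pos'])
E
```

```text
((425.1199645996094, 66.10162353515625), (105.0578842163086, 34.0323486328125), 69.15298461914062)
hole (256.0, 250.0) [[412.60612418  34.51253488  10.        ]] [[411.66490006  31.77706179   5.        ]]
disc ((584.9063110351562, 26.052494049072266), (108.4394760131836, 107.55599212646484), 83.99030303955078) ((585.2786865234375, 25.11629867553711), 55.81551742553711)
tip [[584.15371086  28.54974988  64.        ]]
top tip [[581.09664144  23.63402256  64.        ]]
[424.466163    83.67156078 123.56460713]
```

Emit:
step_arm:
  targets:
    - [[4, -4, -20, 0, 0, 0], [4, -4, -50, 0, 0, 0], [4, -4, -80, 0, 0, 0], [4, -4, -94, 0, 0, 0], [4, -4, -100, 0, 0, 0], [4, -4, -102, 0, 0, 0], [4, -4, -102, 0, 0, 0]]

```text
time: 2.2
tool_pos: [429.5, 79.8, 22.5]
tcp_rot: [180.0, -0.0, 69.2]
ft_force: [0.2, 0.0, 0.9]
finger_gap: 51.3
grip_force: 0.0
```

Emit:
step_arm:
  targets:
    - [[0, 0, 0, 0, 0, 0], [0, 0, 0, 0, 0, 0], [0, 0, 0, 0, 0, 0], [0, 0, 0, 0, 0, 0], [0, 0, 0, 0, 0, 0], [0, 0, 0, 0, 0, 0]]
  fingers: 1
  newtons: 40

```text
time: 2.7
tool_pos: [430.8, 79.3, 23.7]
tcp_rot: [179.8, -0.1, 69.1]
ft_force: [-1.3, 2.3, 6.8]
finger_gap: 32.7
grip_force: 40.5
```

Emit:
step_arm:
  targets:
    - [[0, 0, 10, 0, 0, 0], [0, 0, 30, 0, 0, 0], [0, 0, 60, 0, 0, 0], [0, 0, 90, 0, 0, 0], [20, -5, 110, 0, 0, 0], [50, -10, 110, 0, 0, 0], [80, -10, 110, 0, 0, 0], [80, -10, 110, 0, 0, 0], [80, -10, 110, 0, 0, 0], [80, -10, 110, 0, 0, 0]]

```text
time: 3.53
tool_pos: [508.7, 68.9, 132.1]
tcp_rot: [-180.0, 0.0, 69.1]
ft_force: [0.2, -0.1, -0.4]
finger_gap: 33.1
grip_force: 39.9
```

```bash
python3 - <<'E'
from h import *
q=r.sense(); print(q['tool_pos'],q['tcp_rot'],q['finger_gap'],q['grip_force'])
ims=[]
for n in('wrist','scene'):
    s=vision.snapshot(n); np.save(f'pics/{n}2.npy',s,allow_pickle=True); ims.append(s['img'])
a=cv2.resize(ims[0][150:384,150:406],(400,366)); b=cv2.resize(ims[1][100:260,180:355],(400,366))
cv2.imwrite('pics/p2.png',np.hstack([a,b]))
E
```

```text
[508.68914074  68.93676608 132.05771793] [-1.79954306e+02  1.96471192e-02  6.91365245e+01] 33.132974055731204 39.91544008255005
```

View pics/p2.png

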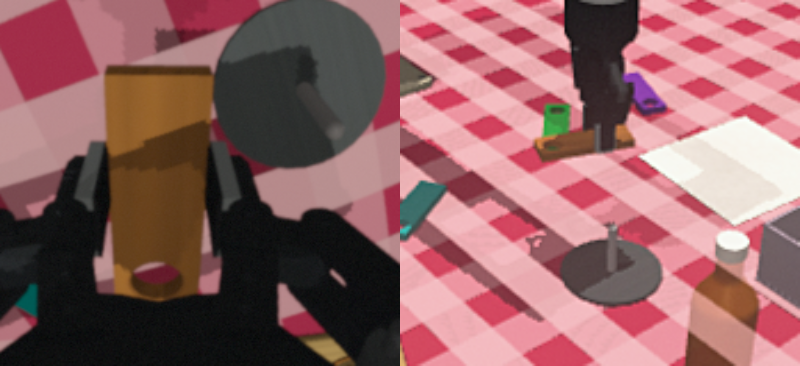

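The crop shows the tag held level. Its far top edge runs from (107,75) to (212,75), and the hole is visible at about (157,278). The spindle post tip is at (335,130) in the crop, and the scene view confirms the tag is level.

```bash
python3 - <<'E'
from h import *
s=np.load('pics/wrist2.npy',allow_pickle=True).item(); f=lambda x,y:(150+x*256/400-.2,150+y*234/366-.2)
zt=132.05-23.2+10
P=cast(s,[f(107,74),f(212,75),f(157,264),f(157,294)],zt,True); B=cast(s,[f(107,66),f(211,66)],zt-10,True)
print(P,B)
u=np.array([np.cos(np.radians(-110.9)),np.sin(np.radians(-110.9))]); m=P[:2,:2].mean(0); print('w',np.linalg.norm(P[0]-P[1]),'hole',m+88*u, B[:,:2].mean(0)+88*u)
print('tip',cast(s,[f(335,131)],64,True))
im=s['img'];hsv=cv2.cvtColor(im,cv2.COLOR_BGR2HSV)
dk=((hsv[...,2]<130)&(hsv[...,1]<60)).astype(np.uint8)*255
m=np.zeros_like(dk); m[120:262,287:410]=dk[120:262,287:410]
c=max(cv2.findContours(m,cv2.RETR_EXTERNAL,cv2.CHAIN_APPROX_NONE)[0],key=cv2.contourArea)
p=cast(s,c[:,0],6,True)[:,:2].astype(np.float32); print('disc',cv2.minAreaRect(p),cv2.minEnclosingCircle(p))
E
```

```text
[[509.20592102 108.44402524 118.85      ]
 [539.17611455  96.65270984 118.85      ]
 [495.89680882  30.74032082 118.85      ]
 [489.71887387  14.59058063 118.85      ]] [[507.91761931 108.05281334 108.85      ]
 [539.74300652  95.90347712 108.85      ]]
w 32.20632886869466 hole [492.79807384  20.3383738 ] [492.43736897  19.76815149]
tip [[585.42699396  27.07783355  64.        ]]
disc ((586.1826171875, 25.274803161621094), (107.81803131103516, 107.05986785888672), 70.96817779541016) ((585.660400390625, 25.67173194885254), 54.70199966430664)
```

Emit:
step_arm:
  targets:
    - [[20, 1, 0, 0, 0, 0], [45, 3, 0, 0, 0, 0], [70, 4, 0, 0, 0, 0], [86, 5, -5, 0, 0, 0], [92, 5, -15, 0, 0, 0], [92, 5, -22, 0, 0, 0], [92, 5, -28, 0, 0, 0], [92, 5, -28, 0, 0, 0], [92, 5, -28, 0, 0, 0], [92, 5, -28, 0, 0, 0]]

```text
time: 4.47
tool_pos: [600.7, 74.1, 104.3]
tcp_rot: [180.0, -0.0, 69.2]
ft_force: [0.8, -0.3, 0.5]
finger_gap: 32.7
grip_force: 39.9
```

```bash
python3 - <<'E'
from h import *
q=r.sense(); print(q['tool_pos'],q['tcp_rot'],q['finger_gap'],q['grip_force'])
ims=[]
for n in('wrist','scene','top'):
    s=vision.snapshot(n); np.save(f'pics/{n}3.npy',s,allow_pickle=True); ims.append(s['img'])
a=cv2.resize(ims[0][260:360,200:300],(400,400)); b=cv2.resize(ims[1][150:250,225:325],(400,400))
cv2.imwrite('pics/p3.png',np.hstack([a,b]))
E
```

```text
[600.74647605  74.0641833  104.34379349] [ 1.79988295e+02 -5.49490864e-03  6.91507644e+01] 32.66519954958098 39.94844377040863
```

View pics/p3.png

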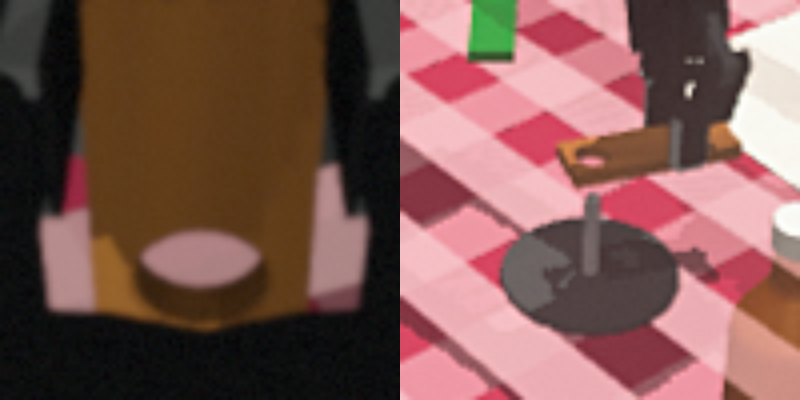

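In the scene crop, the tag's hole is at (592,159) and the post tip is at (592,196), directly beneath it in the image. I cast both rays in this one view to compare them.

```bash
python3 - <<'E'
from h import *
s=np.load('pics/scene3.npy',allow_pickle=True).item(); g=lambda x,y:(225+(x-400)/4-.4,150+y/4-.4)
# hole: visible outline = top rim; see-through region = near part. 
print('hole L,R,mid',cast(s,[g(576,156),g(608,158),g(592,158)],91)[:,:2])
print('tip',cast(s,[g(592,194)],64)[:,:2],'disc c',cast(s,[g(590,275)],6)[:,:2],'disc edges',cast(s,[g(501,275),g(679,275)],6)[:,:2])
# tag corners in the top plane
print('corners',cast(s,[g(556,155),g(578,178)],91)[:,:2])
w=np.load('pics/wrist3.npy',allow_pickle=True).item(); f=lambda x,y:(200+x/4-.4,260+y/4-.4)
print('wrist hole far rim, L,R',cast(w,[f(202,230),f(137,262),f(266,262)],91,True)[:,:2])
E
```

```text
hole L,R,mid [[578.72566281  15.47906482]
 [591.94289031  28.64778709]
 [586.10692755  21.39591451]]
tip [[585.41967626  23.03772222]] disc c [[588.69875691  20.78432889]] disc edges [[554.71111885 -21.35107782]
 [622.72000134  62.96139834]]
corners [[570.64076538   7.06369266]
 [596.17773715   1.93904491]]
wrist hole far rim, L,R [[588.29372994  36.93724371]
 [576.52923529  33.94315334]
 [594.91843724  26.93083016]]
```

Emit:
step_arm:
  targets:
    - [[0, 0, -6, 0, 0, 0], [0, 0, -12, 0, 0, 0], [0, 0, -17, 0, 0, 0], [0, 0, -21, 0, 0, 0], [0, 0, -25, 0, 0, 0], [0, 0, -30, 0, 0, 0], [0, 0, -30, 0, 0, 0]]

```text
time: 5.2
tool_pos: [600.3, 74.0, 72.3]
tcp_rot: [-179.9, 0.0, 69.1]
ft_force: [-0.7, -0.6, -0.7]
finger_gap: 32.9
grip_force: 39.9
```

```bash
python3 - <<'E'
from h import *
q=r.sense(); print(q['tool_pos'],q['tcp_rot'],q['finger_gap'],q['ft_force'])
ims=[]
for n in('wrist','scene'):
    s=vision.snapshot(n); np.save(f'pics/{n}4.npy',s,allow_pickle=True); ims.append(s['img'])
a=cv2.resize(ims[0][260:360,200:300],(400,400)); b=cv2.resize(ims[1][150:250,225:325],(400,400))
cv2.imwrite('pics/p4.png',np.hstack([a,b]))
E
```

```text
[600.3236686   73.97578992  72.28943697] [-1.79889722e+02  4.56016554e-02  6.91462771e+01] 32.906385879209225 [-0.68663237 -0.58288851 -0.67517419]
```

View pics/p4.png

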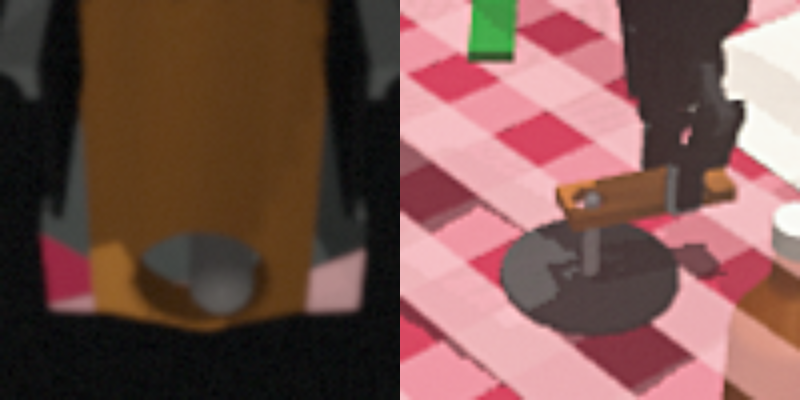

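The post tip is inside the hole, at (221,285) in the wrist crop with the hole centred near (201,274), so it sits about 3 mm to the image's right. I'll shift by that amount and descend.

Emit:
step_arm:
  targets:
    - [[3, -1, 0, 0, 0, 0], [3, -1, -6, 0, 0, 0], [3, -1, -12, 0, 0, 0], [3, -1, -18, 0, 0, 0], [3, -1, -24, 0, 0, 0], [3, -1, -30, 0, 0, 0], [3, -1, -36, 0, 0, 0], [3, -1, -40, 0, 0, 0], [3, -1, -40, 0, 0, 0], [3, -1, -40, 0, 0, 0]]

```text
time: 6.13
tool_pos: [603.9, 73.0, 33.4]
tcp_rot: [-180.0, 0.0, 69.1]
ft_force: [0.3, -0.4, 0.2]
finger_gap: 32.4
grip_force: 39.9
```

Emit:
step_arm:
  targets:
    - [[0, 0, 0, 0, 0, 0], [0, 0, 0, 0, 0, 0], [0, 0, 0, 0, 0, 0], [0, 0, 0, 0, 0, 0], [0, 0, 0, 0, 0, 0], [0, 0, 0, 0, 0, 0]]
  fingers: -0.2

```text
time: 6.63
tool_pos: [604.3, 73.0, 34.0]
tcp_rot: [180.0, -0.0, 69.1]
ft_force: [-0.4, 0.4, 0.2]
finger_gap: 51.4
grip_force: 0.0
```

Emit:
step_arm:
  targets:
    - [[0, 0, 5, 0, 0, 0], [0, 0, 15, 0, 0, 0], [0, 0, 30, 0, 0, 0], [0, 0, 55, 0, 0, 0], [0, 0, 80, 0, 0, 0], [0, 0, 110, 0, 0, 0], [-10, -20, 130, 0, 0, 0], [-20, -50, 150, 0, 0, 0], [-30, -90, 150, 0, 0, 0], [-35, -110, 150, 0, 0, 0], [-35, -110, 150, 0, 0, 0]]

```text
time: 7.55
tool_pos: [568.9, -41.0, 185.9]
tcp_rot: [179.8, 0.1, 68.9]
ft_force: [0.4, 0.7, -0.9]
finger_gap: 51.2
grip_force: 0.0
```

```bash
python3 - <<'E'
from h import *
q=r.sense(); print(q['tool_pos'],q['tcp_rot'],q['finger_gap'],q['ft_force'])
ims=[]
for n in('wrist','scene'):
    s=vision.snapshot(n); np.save(f'pics/{n}5.npy',s,allow_pickle=True); ims.append(s['img'])
b=cv2.resize(ims[1][150:290,110:320],(600,400)); cv2.imwrite('pics/p5.png',b)
E
```

```text
[568.86579969 -40.98735556 185.89682365] [1.79843543e+02 6.12786363e-02 6.89461995e+01] 51.21304313628969 [ 0.43450275  0.68074818 -0.91767276]
```

View pics/p5.png

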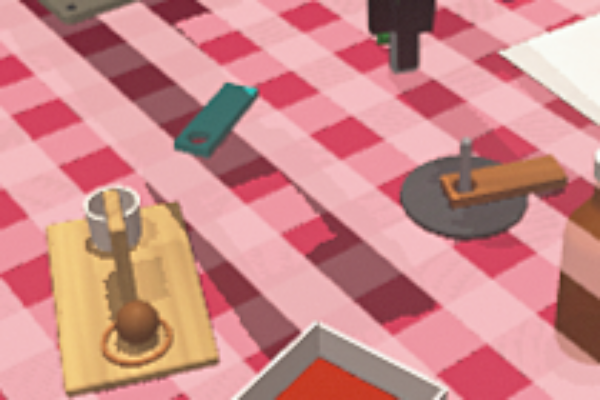

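The tag lies flat on the disc with the post standing through its hole (post at (466,165) in the crop). The tray and the walnut in its pocket (135,322) are undisturbed.

Emit:
step_arm:
  targets:
    - [[-5, -18, 0, 0, 0, 0.12], [-10, -36, 0, 0, 0, 0.24], [-15, -54, 0, 0, 0, 0.36], [-20, -72, 0, 0, 0, 0.48], [-25, -90, 0, 0, 0, 0.6], [-30, -108, 0, 0, 0, 0.72], [-35, -126, 0, 0, 0, 0.84], [-40, -144, 0, 0, 0, 0.96], [-45, -162, 0, 0, 0, 1.08], [-50, -180, 0, 0, 0, 1.2], [-55, -200, 0, 0, 0, 1.32], [-59, -216, 0, 0, 0, 1.44]]

```text
time: 8.65
tool_pos: [510.6, -253.0, 184.1]
tcp_rot: [180.0, 0.0, 152.1]
ft_force: [0.8, 0.3, 0.3]
finger_gap: 51.3
grip_force: 0.0
```

Emit:
step_arm:
  targets:
    - [[0, 0, 0, 0, 0, 0.12], [0, 0, 0, 0, 0, 0.124], [0, 0, 0, 0, 0, 0.124], [0, 0, 0, 0, 0, 0.124], [0, 0, 0, 0, 0, 0.124]]

```text
time: 9.07
tool_pos: [510.6, -252.1, 183.9]
tcp_rot: [180.0, -0.0, 158.7]
ft_force: [-0.2, 0.3, -0.7]
finger_gap: 51.2
grip_force: 0.0
```

```bash
python3 - <<'E'
from h import *
q=r.sense(); print(q['tool_pos'],q['tcp_rot'],q['finger_gap'],q['joint_pos'])
s=vision.snapshot('wrist'); np.save('pics/wrist6.npy',s,allow_pickle=True); im=s['img']; cv2.imwrite('pics/w6.png',im)
hsv=cv2.cvtColor(im,cv2.COLOR_BGR2HSV)
m=cv2.inRange(hsv,(8,60,60),(30,255,255)); m[300:]=0
c=max(cv2.findContours(m,cv2.RETR_EXTERNAL,cv2.CHAIN_APPROX_NONE)[0],key=cv2.contourArea)
p=cast(s,c[:,0],10,True)[:,:2].astype(np.float32); print(cv2.minAreaRect(p))
E
```

```text
[ 510.60116806 -252.0535216   183.88495559] [ 1.79987313e+02 -4.58289595e-03  1.58663987e+02] 51.24618061445631 [-3.14386206e+01  5.20981281e+00  9.50293841e+01  1.18751873e-02
  7.97675406e+01 -1.00104717e+02]
((512.4918823242188, -256.9759521484375), (108.96440124511719, 188.59799194335938), 68.32315826416016)
```

View pics/w6.png

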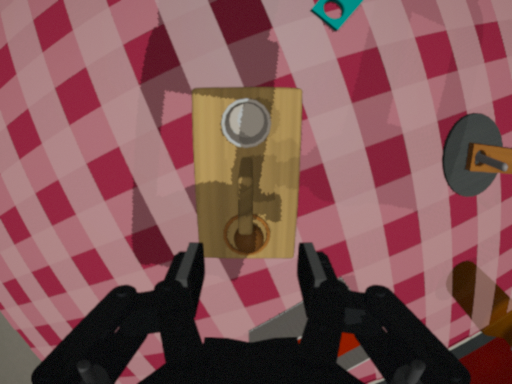

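The wrist view shows the tray centred under the gripper: pot at (246,123), handle at (246,200), nut in its pocket at (248,237). The top and wrist views agree on its centre to about 3 mm.

Emit:
step_arm:
  targets:
    - [[1, -5, -20, 0, 0, 0], [1, -5, -45, 0, 0, 0], [1, -5, -70, 0, 0, 0], [1, -5, -90, 0, 0, 0], [1, -5, -103, 0, 0, 0], [1, -5, -109, 0, 0, 0], [1, -5, -111, 0, 0, 0], [1, -5, -111, 0, 0, 0], [1, -5, -111, 0, 0, 0]]

```text
time: 9.87
tool_pos: [512.1, -258.5, 74.3]
tcp_rot: [-180.0, 0.1, 158.7]
ft_force: [0.9, -0.0, 1.4]
finger_gap: 51.3
grip_force: 0.0
```

Emit:
step_arm:
  targets:
    - [[0, 0, 0, 0, 0, 0], [0, 0, 0, 0, 0, 0], [0, 0, 0, 0, 0, 0], [0, 0, 0, 0, 0, 0], [0, 0, 0, 0, 0, 0], [0, 0, 0, 0, 0, 0], [0, 0, 0, 0, 0, 0], [0, 0, 0, 0, 0, 0]]
  fingers: 0.6
  newtons: 60

```text
time: 10.53
tool_pos: [511.2, -258.0, 72.8]
tcp_rot: [180.0, -0.0, 158.8]
ft_force: [0.1, 0.2, 0.1]
finger_gap: 16.9
grip_force: 0.0
```

Close fully onto the blade.

Emit:
step_arm:
  targets:
    - [[0, 0, 0, 0, 0, 0], [0, 0, 0, 0, 0, 0], [0, 0, 0, 0, 0, 0], [0, 0, 0, 0, 0, 0], [0, 0, 0, 0, 0, 0]]
  fingers: 1
  newtons: 60

```text
time: 10.95
tool_pos: [511.2, -257.9, 72.8]
tcp_rot: [180.0, -0.0, 158.8]
ft_force: [0.5, 0.9, 0.1]
finger_gap: 11.0
grip_force: 60.4
```

Emit:
step_arm:
  targets:
    - [[0, 0, 1, 0, 0, 0], [0, 0, 3, 0, 0, 0], [0, 0, 7, 0, 0, 0], [0, 0, 12, 0, 0, 0], [0, 0, 18, 0, 0, 0], [0, 0, 25, 0, 0, 0], [0, 0, 31, 0, 0, 0], [0, 0, 36, 0, 0, 0], [0, 0, 39, 0, 0, 0], [0, 0, 40, 0, 0, 0], [0, 0, 40, 0, 0, 0]]

```text
time: 11.87
tool_pos: [511.3, -258.1, 113.3]
tcp_rot: [-180.0, 0.0, 158.8]
ft_force: [-0.4, 0.5, -2.5]
finger_gap: 11.6
grip_force: 60.0
```

```bash
python3 - <<'E'
from h import *
q=r.sense(); print(q['tool_pos'],q['tcp_rot'],q['finger_gap'],q['grip_force'],q['ft_force'],q['wrist_torque'])
ims=[]
for n in('wrist','scene'):
    s=vision.snapshot(n); np.save(f'pics/{n}7.npy',s,allow_pickle=True); ims.append(s['img'])
a=cv2.resize(ims[0][60:310,150:350],(320,400)); b=cv2.resize(ims[1][150:300,80:260],(480,400)); cv2.imwrite('pics/p7.png',np.hstack([a,b]))
E
```

```text
[ 511.34937875 -258.11747744  113.26708522] [-1.79993093e+02  3.45951613e-02  1.58752757e+02] 11.6397380017163 59.98043417930603 [-0.39355003  0.54696642 -2.5481836 ] [-0.02450722 -0.01131981 -0.02921254]
```

View pics/p7.png

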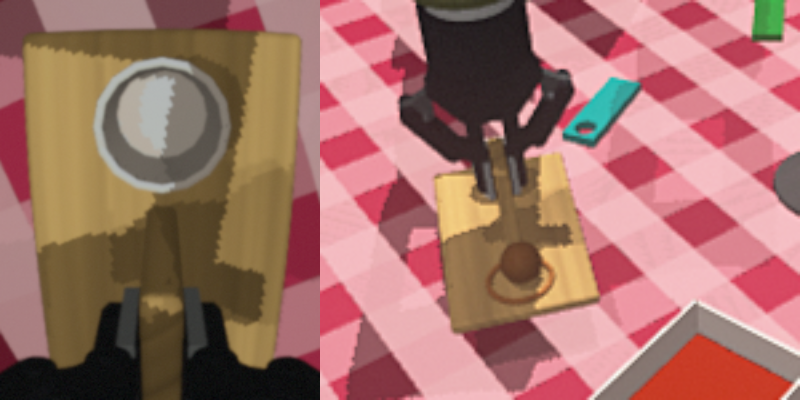

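The tray hangs level in the grip, with the walnut in its pocket at (520,262) and the pot at (162,125). Next I raise it to 15 cm.

Emit:
step_arm:
  targets:
    - [[0, 0, 2, 0, 0, 0], [0, 0, 6, 0, 0, 0], [0, 0, 13, 0, 0, 0], [0, 0, 23, 0, 0, 0], [0, 0, 35, 0, 0, 0], [0, 0, 49, 0, 0, 0], [0, 0, 63, 0, 0, 0], [0, 0, 77, 0, 0, 0], [0, 0, 90, 0, 0, 0], [0, 0, 100, 0, 0, 0], [0, 0, 107, 0, 0, 0], [0, 0, 110, 0, 0, 0]]

```text
time: 12.97
tool_pos: [511.7, -258.3, 224.7]
tcp_rot: [-180.0, 0.1, 158.8]
ft_force: [0.6, -0.8, -2.2]
finger_gap: 10.7
grip_force: 60.0
```

Emit:
step_arm:
  targets:
    - [[0, 2, 0, 0, 0, 0], [0, 7, 0, 0, 0, 0], [0, 15, 0, 0, 0, 0], [1, 26, 0, 0, 0, 0], [1, 40, 0, 0, 0, 0], [2, 57, 0, 0, 0, 0], [2, 77, 0, 0, 0, 0], [3, 97, 0, 0, 0, 0], [3, 117, 0, 0, 0, 0], [4, 137, 0, 0, 0, 0], [4, 157, 0, 0, 0, 0], [5, 177, 0, 0, 0, 0]]

```text
time: 13.97
tool_pos: [515.6, -78.6, 222.5]
tcp_rot: [180.0, -0.0, 158.8]
ft_force: [-0.2, 0.3, -2.4]
finger_gap: 11.1
grip_force: 60.0
```

Emit:
step_arm:
  targets:
    - [[0, 20, 0, 0, 0, 0], [1, 40, 0, 0, 0, 0], [1, 60, 0, 0, 0, 0], [2, 80, 0, 0, 0, 0], [2, 100, 0, 0, 0, 0], [3, 120, 0, 0, 0, 0], [3, 140, 0, 0, 0, 0], [4, 160, 0, 0, 0, 0], [4, 180, 0, 0, 0, 0], [5, 200, 0, 0, 0, 0], [5, 220, 0, 0, 0, 0], [6, 240, 0, 0, 0, 0]]

```text
time: 14.97
tool_pos: [521.0, 161.2, 222.5]
tcp_rot: [-180.0, -0.0, 158.8]
ft_force: [1.2, -0.7, -1.7]
finger_gap: 11.2
grip_force: 60.0
```

Emit:
step_arm:
  targets:
    - [[1, 20, 0, 0, 0, 0], [1, 40, 0, 0, 0, 0], [2, 58, 0, 0, 0, 0], [2, 74, 0, 0, 0, 0], [3, 88, 0, 0, 0, 0], [3, 100, 0, 0, 0, 0], [4, 110, 0, 0, 0, 0], [4, 118, 0, 0, 0, 0], [4, 124, 0, 0, 0, 0], [5, 127, 0, 0, 0, 0], [5, 128, 0, 0, 0, 0], [5, 129, 0, 0, 0, 0]]

```text
time: 15.97
tool_pos: [527.3, 287.7, 222.8]
tcp_rot: [-180.0, 0.0, 158.7]
ft_force: [0.6, 0.3, -3.1]
finger_gap: 11.1
grip_force: 60.0
```

Emit:
step_arm:
  targets:
    - [[0, 0, 0, 0, 0, 0], [0, 0, 0, 0, 0, 0], [0, 0, 0, 0, 0, 0], [0, 0, 0, 0, 0, 0], [0, 0, 0, 0, 0, 0], [0, 0, 0, 0, 0, 0]]

```text
time: 16.47
tool_pos: [527.2, 287.9, 222.9]
tcp_rot: [180.0, 0.0, 158.7]
ft_force: [1.3, 0.7, -2.8]
finger_gap: 11.4
grip_force: 60.0
```

```bash
python3 - <<'E'
from h import *
q=r.sense(); print(q['tool_pos'],q['tcp_rot'],q['finger_gap'],q['grip_force'],q['ft_force'],q['wrist_torque'])
ims=[]
for n in('top','scene'):
    s=vision.snapshot(n); np.save(f'pics/{n}8.npy',s,allow_pickle=True); ims.append(s['img'])
a=cv2.resize(ims[0][140:280,90:270],(400,311)); b=cv2.resize(ims[1][60:270,200:420],(380,363)); b=b[:311]; cv2.imwrite('pics/p8.png',np.hstack([a,b]))
E
```

```text
[527.2051248  287.874223   222.88390945] [1.79997716e+02 9.22548325e-04 1.58745389e+02] 11.359774729850017 59.984208941459656 [ 1.25946686  0.72250193 -2.79433133] [ 0.02380218 -0.02187472 -0.03353643]
```

View pics/p8.png

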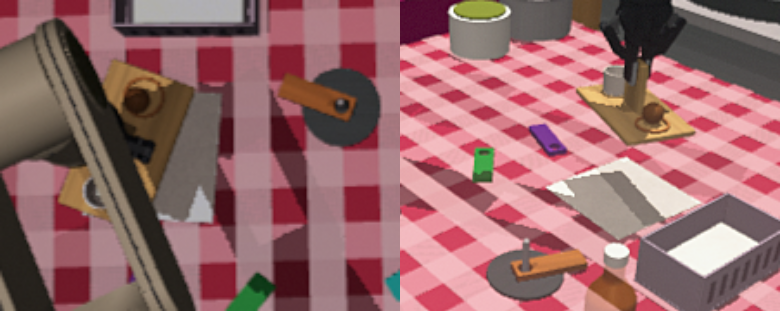

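The tray is level over the paper with the walnut in its pocket at (138,97), and the tag lies flat on the spindle base. I'll let it settle briefly, then hand in.

Emit:
step_arm:
  targets:
    - [[0, 0, 0, 0, 0, 0], [0, 0, 0, 0, 0, 0], [0, 0, 0, 0, 0, 0], [0, 0, 0, 0, 0, 0], [0, 0, 0, 0, 0, 0], [0, 0, 0, 0, 0, 0], [0, 0, 0, 0, 0, 0], [0, 0, 0, 0, 0, 0]]

```text
time: 17.23
tool_pos: [527.2, 288.0, 222.9]
tcp_rot: [180.0, 0.0, 158.8]
ft_force: [-0.3, -0.5, -2.7]
finger_gap: 11.2
grip_force: 60.0
```

```bash
python3 -c "
from bench import r
print(r.hand_in())"
```

```text
the job is handed in; nothing more can be done
None
```

The job is handed in at about 17 s, verdict not shown: the wooden tag lies flat on the spindle base and the tray is held level about 15 cm above the middle of the paper with the walnut in its pocket; I viewed 11 pictures, one over the limit of 10.

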